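# Check under two parts crates and push the stamped one to the dispatch rail

### The job

One of the two grey parts crates has the courier's stamp (a ring with an arrow) under its base: using fingertips only, never gripping a crate, lifting it off the bench or forcing it, tip each up about 60 degrees on one edge, long enough for a look at its underside, and ease it back down flat without dropping it or turning it over, first the crate on the robot's left, then the one on its right. Then push the stamped crate across the bench until it stands flat and square against the dispatch rail and move clear. Leave the other crate where it stood and do not disturb anything else.

Things in the scene. Friction and masses are not known exactly. Their poses are not given: they have to be found in the camera images.
- crate_a: a small square open crate, grey plastic, 130 x 130 mm, 115 mm tall, walls 4 mm, plain and upright outside, foam with batteries inside (top 26 mm up), 0.33 to 0.61 kg, loose. Origin at the centre of its underside; x, y square to its walls, z up. Rubber-edged base (friction 0.94 to 1.2): pushed level high on a wall (above 85 mm) it rocks up about its opposite bottom edge with 2 to 5 N.
- crate_b: the other crate, alike in all but the stamp. Pushed below 40 mm high a crate slides, with 3 to 8 N. While it is rocked, a fingertip that drags down the wall towards its foot jams it; creeping towards the rim does not. Let go below about 70 degrees it falls back, beyond 76 over. They stand left (y > 0) and right (y < 0), either on either side, yaw within 0.25 rad, 45 mm or more clear of the rail.
- stamp (a point): centre of the stamp: a black ink ring, 92 mm across, with an arrow inside, at the centre of the underside of one of the crates; the other underside is plain grey. Seen only when that crate is rocked up: rocked towards the robot, its underside faces the far side of the bench, where the front camera is.
- rail: the dispatch rail: an aluminium angle screwed to the bench, upright leg 25 mm tall and 3 mm thick, 1.1 m long across the far side of the bench. Origin on its near face at bench level, halfway along; x square to it, away from the robot; y along it. A crate flush against it has its centre at x = -65 mm in this frame. Fixed. A parcel stands against it near either end.
- cleaner: bystander: a slim white bottle of contact cleaner, 38 mm across, 112 mm tall, standing between the crates. Origin at its foot.
- parcel_left: bystander: a cardboard parcel 130 x 140 x 80 mm (x, y, z) standing at the rail's left end. Origin under its centre.
- parcel_right: bystander: a cardboard parcel 120 x 130 x 60 mm (x, y, z) standing at the rail's right end. Origin under its centre.
- duster: bystander: a green air-duster can, 52 mm across, 187 mm tall, standing out to the left. Origin at its foot.
- jar: bystander: a small clear screw jar, 44 mm across, 55 mm tall, standing out to the right. Origin at its foot.
- pliers: bystander: pliers with orange handles lying flat out to the right, about 165 mm long and 60 mm wide, 16 mm high; jaws to their +x. Origin under the pivot.

How it is judged:
On the way, in this order (a step that is already met when the one before it is completed fails the run):
1. the crate on the robot's left is rocked up on an edge by at least 50 degrees while the other stands (((world y of crate_a above 0 m and angle between crate_a's own z axis and vertical above 0.87 rad and angle between crate_b's own z axis and vertical below 0.06 rad) or (world y of crate_b above 0 m and angle between crate_b's own z axis and vertical above 0.87 rad and angle between crate_a's own z axis and vertical below 0.06 rad))), for 0.3 s.
2. both crates stand flat on their bases again (angle between each of crate_a, crate_b's own z axis and vertical below 0.06 rad and height (world z) of each of crate_a, crate_b below 0.006 m), for 0.2 s.
3. the crate on the robot's right is rocked up on an edge by at least 50 degrees while the other stands (((world y of crate_a below 0 m and angle between crate_a's own z axis and vertical above 0.87 rad and angle between crate_b's own z axis and vertical below 0.06 rad) or (world y of crate_b below 0 m and angle between crate_b's own z axis and vertical above 0.87 rad and angle between crate_a's own z axis and vertical below 0.06 rad))), for 0.3 s.
4. both crates stand flat on their bases again (all of step 2), for 0.2 s.
5. the stamped crate stands flat and square against the dispatch rail (x of crate_a in the frame of rail between -0.077 and -0.055 m and (angle between the x axis of crate_a and the x axis of rail, either way round below 0.12 rad or angle between the x axis of crate_a and the y axis of rail, either way round below 0.12 rad) and angle between crate_a's own z axis and vertical below 0.05 rad and height (world z) of crate_a below 0.006 m), for 0.2 s.
At the end, for the whole second after the job is handed in: The stamped crate stands flat on the bench with one side along the dispatch rail (gap at most 12 mm, within 7 degrees of square); the unstamped crate stands flat within 60 mm of where it started; both are at rest (all of step 5 and angle between crate_b's own z axis and vertical below 0.05 rad and height (world z) of crate_b below 0.006 m and distance of crate_b from where it was at the start of the episode below 0.06 m and linear speed of each of crate_a, crate_b below 0.02 m/s); the robot touches nothing.
It fails at once if a crate is lifted off the bench ((angle between crate_a's own z axis and vertical below 0.15 rad and height (world z) of crate_a above 0.022 m) or (angle between crate_b's own z axis and vertical below 0.15 rad and height (world z) of crate_b above 0.022 m) or (angle between crate_a's own z axis and vertical below 0.4 rad and height (world z) of crate_a above 0.045 m) or (angle between crate_b's own z axis and vertical below 0.4 rad and height (world z) of crate_b above 0.045 m) or (angle between crate_a's own z axis and vertical below 0.8 rad and height (world z) of crate_a above 0.075 m) or (angle between crate_b's own z axis and vertical below 0.8 rad and height (world z) of crate_b above 0.075 m) or (angle between crate_a's own z axis and vertical below 3.2 rad and height (world z) of crate_a above 0.1 m) or (angle between crate_b's own z axis and vertical below 3.2 rad and height (world z) of crate_b above 0.1 m)).
It fails at once if a crate is turned over (tipped beyond 80 degrees) (angle between any of crate_a, crate_b's own z axis and vertical above 1.4 rad).
It fails at once if a crate is dropped back instead of eased down (turns faster than 5 rad/s) (angular speed of any of crate_a, crate_b above 5 rad/s).
It fails at once if a crate is squeezed or pressed with more than 60 N (contact force between the fingers and crate_a above 60 N or contact force between the fingers and crate_b above 60 N).
It fails at once if the unstamped crate is pushed away by more than 80 mm, or another thing on the bench shifted by more than 30 mm or knocked over ((angle between crate_b's own z axis and vertical below 0.1 rad and distance of crate_b from where it was at the start of the episode above 0.08 m) or distance of any of cleaner, parcel_left, parcel_right, duster, pliers, jar from where it was at the start of the episode above 0.03 m or angle between any of cleaner, duster, jar's own z axis and vertical above 0.5 rad).
It also fails if it takes over 72 s, if anything falls off the work surface, if the arm or the gripper's body presses on something with over 40 N, if the wrist force passes 120 N, or if a joint passes its speed limit or range.

### The arm

A 6-joint arm with a two-finger parallel gripper is mounted at the origin on the work surface. World frame = base frame: x ahead of the robot, y to its left, z up, the work surface at z = 0. Lengths are in m, angles in rad, forces in N, time in s.
With the tool pointing down it reaches from about 0.325 to 0.775 m from the base axis. Payload 5.5 kg.
Tool frame: the origin (TCP) lies between the finger pads; the fingertips stand finger_overhang ahead of it and the grasp point (between the pads) is the TCP (finger_overhang is the distance from the TCP to the fingertips, in m); z points along the fingers, y is the line along which they close (so a half turn about z gives the same grasp; the last joint's range is limited). The gripper opens to 85 mm and grips with 20 to 120 N. Pads are 22 mm wide; open, the fingers measure 114 mm over their backs; the gripper's body (76 mm by 85 mm) begins 54 mm behind the grasp point. The pads swing forward as they close: fully open they stand 13 mm farther back than shut.
Start: joints at [-1.194, 0.091, 1.231, -0, 1.82, -0.057], TCP at [0.252, -0.544, 0.25] pointing down, gripper open.
Joint ranges: [-2.87, 2.87], [-0.86, 2.18], [0.17, 2.46], [-1.51, 4.65], [0.06, 2.69], [-2.65, 2.65]. Speed limits (rad/s): [2.57, 2.57, 3.01, 3.14, 3.14, 3.14].

### API

Orientations are given as a rotation vector (axis times angle).
In Python, from cell import get_state, snapshot, camera_info, close_job, masks_of, finger_overhang gives the robot as it stands.
- The arm moves only by the tool play_rows, never from a script. Its argument "series" is a list of rows, each a list of 7 numbers: the opening, from 0 (shut) to 1 (fully open), then the shift along the tool's x, y, z normalised to -1 to 1, where 1 is 25 mm, then the turn, a rotation vector about the tool's x, y, z normalised to -1 to 1, where 1 is 0.1 rad. In form: [[grip, dx, dy, dz, rx, ry, rz], ...]. A call has 1 to 12 rows; each row shifts and turns the commanded pose from where the row before left it, along the tool's axes as they then stand; what a row does not reach is not made up. A row lasts 1/12 s, in which the tool goes at most 41.7 mm and 7.16 degrees, less where a joint would pass 70% of its speed; a pose out of reach is approached as far as the arm can. A call with a number of a shift or a turn outside -1 to 1 is refused whole. A call with a gripper value outside its range is refused whole. The fingers move at their own pace and stop on an object; "squeeze" is the grip in N (left out, the last holds). Time passes only in rows, so rows that do not move let the fingers close. It gives the time, the measured TCP pose, the force, the opening and the grip force at its end, in the units of the state.
- get_state(): the state, without advancing time (a new reading comes with each control period).
- snapshot(name): name is "scene" or "top" or "wrist"; returns (picture, depth): 420x560x3 uint8, red, green, blue; 420x560 float32, m along the optical axis (not along the pixel's ray), 0 where there is no reading.
- camera_info(name): a dict with "mtx" (3x3 intrinsics, pixels), "position" and "attitude" of the camera in the world; the wrist camera has in their place "mount" (4x4, takes a point from camera to tool coordinates, whose origin is the TCP and whose axes are the flange's). Camera axes: x right, y down, z forward; pixel columns grow to the right and rows downward; lengths in m; the calibration is good to about 2 mm. A picture is of the moment at which its call begins: read the wrist's pose just before it. camera_info takes no time and is no camera call.
- close_job(): hands the job in; it is judged then, once.
Trained networks look in the newest picture that a camera, given by its name, has taken for a name from the list of things; names that differ only in an ending like _2 or _b are one class to them, and where a whole thing is asked for, a point or a joint stands for the part that bears it (a point fixed in the world has none). Each returns a list of dicts, best first, with "p" (0 to 1); they miss things now and then, are a little off and sometimes report something else, mostly with a low value. They report only what shows in the picture. A call takes as long as a camera call.
- masks_of(camera, name): "mask" (420x560 bool, what is visible of it) and "rect" ([centre column, centre row, width, height] in pixels, round what is visible of it).
The state is a dict: "t": time; "qpos": joint angles; "dq": joint speeds; "effort": joint torques, N m; "tool_pos": TCP position; "orientation": TCP orientation; "force": force on the tool from outside, world axes, zero at the start; "torque": the same for the moment, N m; "grip_width": finger opening in m; "gripper_force": force on a finger pad.
Only numpy, scipy, OpenCV 4.12 (cv2) and the standard library are available. Lean on these libraries where they do the work, as an engineer would, in place of code of your own. Each camera call takes 0.05 s, during which the arm holds its last target. There are 200 camera calls.

## Working session

There is one attempt and no reset: what is moved stays moved. The work goes in short steps, Python scripts to look and compute and a tool call to move; the robot and the scene stay as the last step left them, time stands still between calls to the robot, and variables do not carry over. Pictures are saved under pics/ and viewed, at most 10 in all, crops included, and the job is handed in when it is done.

Besides the shell and the picture viewer there is one more tool, called as name([rows], argument=value, ...), one row to a line, values as JSON. play_rows: Moves the arm, as the interface text tells. Scaled input: -1 to 1 covers 25 mm each way for a shift and 0.1 rad each way for a turn. Its arguments: {"type":"object","properties":{"series":{"type":"array"},"squeeze":{"type":"number"}},"required":["series"]}

```bash
mkdir -p pics
cat > h.py <<'E'
import numpy as np, cv2
from scipy.spatial.transform import Rotation as R
from cell import *
def att(a):
    a=np.array(a,float)
    if a.shape==(3,3): return a
    return R.from_rotvec(a).as_matrix() if a.size==3 else R.from_quat(a).as_matrix()
def cloud(cam,depth,mask):
    c=camera_info(cam);K=np.array(c['mtx']);v,u=np.nonzero(mask&(depth>0));z=depth[v,u]
    p=np.stack([(u-K[0,2])/K[0,0]*z,(v-K[1,2])/K[1,1]*z,z],1)
    return p@att(c['attitude']).T+np.array(c['position'])
def save(n,p): cv2.imwrite('pics/'+n+'.png',cv2.cvtColor(p,cv2.COLOR_RGB2BGR))
E
python3 - <<'E'
from h import *
print(get_state());print('oh',finger_overhang)
for c in ('scene','top'):
    i=camera_info(c);print(c,i)
    p,d=snapshot(c);save(c+'0',p)
    for n in ('crate_a','rail','cleaner','parcel_left','parcel_right','duster','jar','pliers'):
        for m in masks_of(c,n)[:3]:
            q=cloud(c,d,m['mask'])
            if m['p']<.3 or len(q)<5: continue
            lo,hi=np.percentile(q,[2,98],axis=0)
            s=''
            if n=='crate_a':
                t=q[q[:,2]>.105]
                if len(t)>20:s=cv2.minAreaRect((t[:,:2]*1000).astype(np.float32))
            print(c,n,round(m['p'],2),np.round(m['rect']),lo.round(3),hi.round(3),s)
E
```

```text
{'t': 0.0, 'qpos': array([-1.19370894e+00,  9.18315900e-02,  1.23191569e+00, -1.91934622e-06,
        1.81979981e+00, -5.67209942e-02]), 'dq': array([ 0.00057085, -0.0008079 ,  0.00019349, -0.00112168, -0.00099401,
       -0.00102013]), 'effort': array([ 1.12955706e-03, -4.58730841e+01, -4.18019021e+01, -2.19569765e-04,
        1.17219510e-02,  9.80218147e-06]), 'tool_pos': array([ 0.25208945, -0.54419026,  0.24915033]), 'orientation': array([-3.06609622e+00, -6.75678058e-01,  4.92249460e-04]), 'force': array([0.58002334, 0.00132246, 0.25227676]), 'torque': array([0.00491478, 0.01815289, 0.03540923]), 'gripper_force': 0.0, 'grip_width': 0.08521249002127838}
oh 0.019
scene {'mtx': array([[480.82034819,   0.        , 283.37733152],
       [  0.        , 480.82034819, 214.44777679],
       [  0.        ,   0.        ,   1.        ]]), 'position': array([ 1.50071817, -0.17384625,  0.76417378]), 'attitude': array([-1.78672403, -1.46675882,  0.76681131])}
scene crate_a 0.7 [359. 210.  63.  69.] [0.481 0.11  0.005] [0.626 0.252 0.115] ((552.473876953125, 183.42666625976562), (129.7202453613
[... 1361 characters left out ...]
.616 0.252 0.118] ((548.1688842773438, 183.51589965820312), (130.38131713867188, 129.9218292236328), 77.87167358398438)
top rail 0.7 [278. 166. 368.   8.] [ 0.718 -0.53  -0.003] [0.756 0.531 0.029] 
top cleaner 0.5 [279. 228.  14.  16.] [ 0.533 -0.015  0.014] [0.569 0.019 0.117] 
top parcel_left 0.83 [148. 189.  58.  50.] [0.601 0.311 0.015] [0.728 0.447 0.088] 
top parcel_right 0.57 [410. 190.  48.  50.] [ 0.596 -0.438  0.018] [ 0.714 -0.311  0.068] 
top duster 0.76 [127. 258.  37.  23.] [0.44  0.398 0.009] [0.487 0.44  0.191] 
top jar 0.73 [402. 240.  14.  16.] [ 0.497 -0.373  0.013] [ 0.532 -0.339  0.062] 
top pliers 0.76 [420. 308.  43.  53.] [ 0.247 -0.468 -0.   ] [ 0.384 -0.353  0.021]
```

```bash
cat >> h.py <<'E'
def tool(yaw,tilt):  # tool x along yaw, z down, leaned forward by tilt
    return R.from_euler('z',yaw)*R.from_euler('x',np.pi)*R.from_euler('y',tilt)
def rel(pos,rot,cur=None):
    s=get_state() if cur is None else cur
    C=R.from_rotvec(s['orientation']); 
    return (C.inv().apply(np.array(pos)-s['tool_pos'])/.025).round(2),((C.inv()*rot).as_rotvec()/.1).round(2)
def wristj(yaw,tilt,j1,alpha):
    B=(R.from_euler('z',j1)*R.from_euler('y',alpha)).inv()*tool(yaw,tilt)
    return B.as_euler('ZYZ')-np.array([0,0,np.pi/2])
L=(np.array([.550,.1835]),-.212); Rr=(np.array([.515,-.1515]),.099)
def cpt(c,x,z,y=0):
    o,a=c; return np.array([o[0]+x*np.cos(a)-y*np.sin(a),o[1]+x*np.sin(a)+y*np.cos(a),z])
E
python3 - <<'E'
from h import *
for c in ('scene','top'):
    p,d=snapshot(c);m=masks_of(c,'rail')[0]['mask'];q=cloud(c,d,m)
    q=q[(q[:,2]>.019)&(q[:,2]<.04)]
    l=cv2.fitLine(q[:,:2].astype(np.float32),cv2.DIST_HUBER,0,.001,.001).ravel()
    s=l[0]/l[1];print(c,len(q),'x at y=0',l[2]-s*l[3],'slope dx/dy',s)
for n,c,sg in (('L',L,.28),('R',Rr,-.26)):
  for off in (0,np.pi):
    for t in (0,.5,.8,1.05):
      for al in (1.3,1.8):
        tl=t if off==0 else -t
        print(n,round(off),t,al,wristj(c[1]+off,tl,np.arctan2(c[0][1],c[0][0]),al).round(2))
print('above far L',rel(cpt(L,.095,.25),tool(L[1],0)))
E
```

```text
scene 1336 x at y=0 0.7307331 slope dx/dy 0.018640725Traceback (most recent call last):
  File "<stdin>", line 3, in <module>
IndexError: list index out of range
```

View pics/scene0.png

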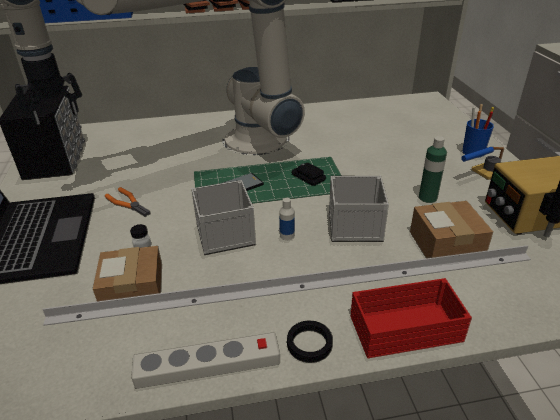

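The picture shows the two crates at (358,208) (robot's left) and (222,216), with the cleaner between them at (287,218) and the rail clear in front.

Run:
```python
from h import *
for n,c,sg in (('L',L,.28),('R',Rr,-.26)):
  for off in (0,np.pi):
    for t in (0,.5,.8,1.05):
        tl=t if off==0 else -t
        print(n,round(off),t,[wristj(c[1]+off,tl,np.arctan2(c[0][1],c[0][0]),al).round(2) for al in (1.3,1.8)])
print('above far L',rel(cpt(L,.095,.25),tool(L[1],0)), cpt(L,.095,.25))
```

```text
L 0 0 [array([-0.  ,  1.84, -4.18]), array([-0.  ,  1.34, -4.18])]
L 0 0.5 [array([-0.25,  1.41, -4.19]), array([-0.31,  0.93, -4.04])]
L 0 0.8 [array([-0.41,  1.15, -4.15]), array([-0.6 ,  0.71, -3.85])]
L 0 1.05 [array([-0.58,  0.94, -4.06]), array([-0.95,  0.57, -3.56])]
L 3 0 [array([ 0.  ,  1.84, -1.04]), array([ 0.  ,  1.34, -1.04])]
L 3 0.5 [array([-0.25,  1.41, -1.05]), array([-0.31,  0.93, -0.9 ])]
L 3 0.8 [array([-0.41,  1.15, -1.  ]), array([-0.6 ,  0.71, -0.7 ])]
L 3 1.05 [array([-0.58,  0.94, -0.92]), array([-0.95,  0.57, -0.42])]
R 0 0 [array([-0.  ,  1.84,  1.19]), array([0.  , 1.34, 1.19])]
R 0 0.5 [array([0.18, 1.38, 1.19]), array([0.23, 0.89, 1.08])]
R 0 0.8 [array([0.31, 1.1 , 1.15]), array([0.47, 0.63, 0.91])]
R 0 1.05 [array([0.44, 0.87, 1.08]), array([0.82, 0.46, 0.6 ])]
R 3 0 [array([ 0.  ,  1.84, -1.96]), array([ 0.  ,  1.34, -1.96])]
R 3 0.5 [array([ 0.18,  1.38, -1.95]), array([ 0.23,  0.89, -2.06])]
R 3 0.8 [array([ 0.31,  1.1 , -1.99]), array([ 0.47,  0.63, -2.24])]
R 3 1.05 [array([ 0.44,  0.87, -2.06]), array([ 0.82,  0.46, -2.54])]
above far L (array([ 2.608e+01, -1.913e+01,  1.000e-02]), array([-0.  ,  0.  ,  6.46])) [0.64287314 0.16351052 0.25      ]
```

play_rows([
  [1, 1, -0.733, 0, 0, 0, 0],
  [1, 1, -0.733, 0, 0, 0, 0],
  [1, 1, -0.733, 0, 0, 0, 0],
  [1, 1, -0.733, 0, 0, 0, 0],
  [1, 1, -0.733, 0, 0, 0, 0],
  [1, 1, -0.733, 0, 0, 0, 0],
  [1, 1, -0.733, 0, 0, 0, 0],
  [1, 1, -0.733, 0, 0, 0, 0],
  [1, 1, -0.733, 0, 0, 0, 0],
  [1, 1, -0.733, 0, 0, 0, 0],
  [1, 1, -0.733, 0, 0, 0, 0],
  [1, 1, -0.733, 0, 0, 0, 0],
])

```text
t: 2.1
tool_pos: [0.4324, -0.2174, 0.2505]
orientation: [3.068, 0.676, 0.001]
force: [0.8, 0.6, -0.0]
grip_width: 0.0856
gripper_force: 0.0
```

play_rows([
  [1, 1, -0.733, 0, 0, 0, 0],
  [1, 1, -0.733, 0, 0, 0, 0],
  [1, 1, -0.733, 0, 0, 0, 0],
  [1, 1, -0.733, 0, 0, 0, 0],
  [1, 1, -0.733, 0, 0, 0, 0],
  [1, 1, -0.733, 0, 0, 0, 0],
  [1, 1, -0.733, 0, 0, 0, 0],
  [1, 1, -0.733, 0, 0, 0, 0],
  [1, 1, -0.733, 0, 0, 0, 0],
  [1, 1, -0.733, 0, 0, 0, 0],
  [1, 1, -0.733, 0, 0, 0, 0],
  [1, 1, -0.733, 0, 0, 0, 0],
])

```text
t: 3.1
tool_pos: [0.6123, 0.1083, 0.2503]
orientation: [3.068, 0.676, 0.0]
force: [-0.4, -1.1, -0.2]
grip_width: 0.0853
gripper_force: 0.0
```

play_rows([
  [1, 1, -0.733, 0, 0, 0, 0],
  [1, 1, -0.733, 0, 0, 0, 0],
  [1, 0, 0, 0, 0, 0, -1],
  [1, 0, 0, 0, 0, 0, -1],
  [1, 0, 0, 0, 0, 0, -1],
  [1, 0, 0, 0, 0, 0, -1],
  [1, 0, 0, 0, 0, 0, -1],
  [1, 0, 0, 0, 0, 0, -1],
  [1, 0, 0, 0, 0, 0, -1],
  [1, 0, 0, 0, 0, 0, -1],
  [1, 0, 0, 0, 0, 0, -1],
  [1, 0, 0, 0, 0, 0, -1],
])

```text
t: 4.1
tool_pos: [0.6417, 0.1611, 0.2502]
orientation: [-2.363, -2.07, 0.0]
force: [-0.1, 0.3, -0.2]
grip_width: 0.0852
gripper_force: 0.0
```

play_rows([
  [1, 0, 0, 0, 0, 0, -1],
  [1, 0, 0, 0, 0, 0, -1],
  [1, 0, 0, 0, 0, 0, -1],
  [1, 0, 0, 0, 0, 0, -1],
  [1, 0, 0, 0, 0, 0, -1],
  [1, 0, 0, 0, 0, 0, -1],
  [1, 0, 0, 0, 0, 0, -1],
  [1, 0, 0, 0, 0, 0, -1],
  [1, 0, 0, 0, 0, 0, -1],
  [1, 0, 0, 0, 0, 0, -1],
  [1, 0, 0, 0, 0, 0, -1],
  [1, 0, 0, 0, 0, 0, -1],
])

```text
t: 5.1
tool_pos: [0.6417, 0.1611, 0.2502]
orientation: [-0.782, -3.043, 0.0]
force: [0.4, -0.3, -1.7]
grip_width: 0.0854
gripper_force: 0.0
```

Run:
```python
from h import *
s=get_state();print(s['t'],s['qpos'].round(3),s['tool_pos'],s['force'])
print(rel(cpt(L,.095,.105),tool(L[1]+np.pi,0)))
```

```text
5.1 [ 0.195  0.262  1.04   0.     1.84  -0.873] [0.64174046 0.16109026 0.25019799] [ 0.40786366 -0.30698437 -1.68602769]
(array([0.01, 0.11, 5.81]), array([-0.  , -0.  , -2.91]))
```

play_rows([
  [1, 0, 0, 0, 0, 0, -0.97],
  [1, 0, 0, 0, 0, 0, -0.97],
  [1, 0, 0.11, 0, 0, 0, -0.97],
  [1, 0, 0, 0.97, 0, 0, 0],
  [1, 0, 0, 0.97, 0, 0, 0],
  [1, 0, 0, 0.97, 0, 0, 0],
  [1, 0, 0, 0.97, 0, 0, 0],
  [1, 0, 0, 0.97, 0, 0, 0],
  [1, 0, 0, 0.96, 0, 0, 0],
  [1, 0.3, 0, 0, 0, 0, 0],
  [1, 0.2, 0, 0, 0, 0, 0],
  [1, 0, 0, 0, 0, 0, 0],
])

```text
t: 6.1
tool_pos: [0.63, 0.167, 0.1068]
orientation: [0.339, 3.122, 0.001]
force: [0.6, -0.3, 1.7]
grip_width: 0.0852
gripper_force: 0.0
```

play_rows([
  [1, 0.1, 0, 0, 0, 0, 0],
  [1, 0.1, 0, 0, 0, 0, 0],
  [1, 0, 0, 0, 0, 0, 0],
])

```text
t: 6.35
tool_pos: [0.6258, 0.1678, 0.1071]
orientation: [0.339, 3.121, 0.001]
force: [0.3, -0.6, 0.6]
grip_width: 0.0855
gripper_force: 0.0
```

Run:
```python
from h import *
s=get_state();print(s['t'],s['qpos'].round(3),s['tool_pos'],s['force'])
C=R.from_euler('z',-L[1]);print(C.apply(s['tool_pos']-np.array([.55,.1835,0])))
p,d=snapshot('scene');save('s1',p[120:300,240:480])
```

```text
6.35 [ 0.209  0.235  1.325  0.     1.579 -1.145] [0.62584703 0.1678182  0.10705778] [ 0.29208108 -0.61524227  0.61201591]
[0.07744866 0.00062868 0.10705778]
```

View pics/s1.png

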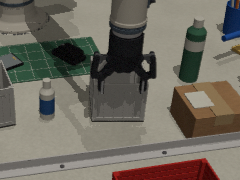

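play_rows([
  [1, 0.1, 0, 0, 0, 0, 0],
  [1, 0.217, 0, -0.279, 0, -0.5, 0],
  [1, 0.217, 0, -0.279, 0, -0.5, 0],
  [1, 0.217, 0, -0.279, 0, -0.5, 0],
  [1, 0.217, 0, -0.279, 0, -0.5, 0],
  [1, 0.217, 0, -0.279, 0, -0.5, 0],
  [1, 0.217, 0, -0.279, 0, -0.5, 0],
])

```text
t: 6.98
tool_pos: [0.5867, 0.1757, 0.1433]
orientation: [0.308, 2.822, -0.047]
force: [1.7, -0.8, -0.2]
grip_width: 0.0854
gripper_force: 0.8
```

Run:
```python
from h import *
s=get_state();print(s['t'],s['qpos'].round(3),s['tool_pos'],s['force'])
p,d=snapshot('scene');save('s2',p[120:300,240:480])
```

```text
6.9833 [ 0.315 -0.086  1.624 -0.156  1.343 -1.023] [0.58668766 0.17570101 0.14328135] [ 1.7276757  -0.84340796 -0.18623659]
```

View pics/s2.png

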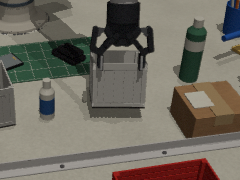

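```bash
cat >> h.py <<'E'
from scipy.optimize import least_squares
Q=[[-1.19371,.09183,1.23192,0,1.8198,-.05672],[.195,.262,1.04,0,1.84,-.873],[.209,.235,1.325,0,1.579,-1.145],[.315,-.086,1.624,-.156,1.343,-1.023]]
P=[[.25209,-.54419,.24915],[.64174,.16109,.2502],[.62585,.16782,.10706],[.58669,.1757,.14328]]
def fk(q,k):
    a=q[1]+q[2]
    r=k[0]+k[2]*np.sin(q[1])+k[3]*np.sin(a)+k[4]*np.cos(a);z=k[1]+k[2]*np.cos(q[1])+k[3]*np.cos(a)-k[4]*np.sin(a)
    B=R.from_euler('z',q[0])*R.from_euler('y',a)*R.from_euler('ZYZ',[q[3],q[4],q[5]+np.pi/2])
    return R.from_euler('z',q[0]).apply([r,0,z])+B.apply([0,0,k[5]]),B
def fit():
    prior=np.array([.0,.35,.4,.4,0,.25])
    f=lambda k:np.r_[np.ravel([fk(q,k)[0]-p for q,p in zip(Q,P)]),(k-prior)*1e-3]
    s=least_squares(f,prior);return s.x,np.abs(s.fun[:-6]).max()
def ik(pos,rot,q0,k):
    f=lambda q:np.r_[(fk(q,k)[0]-pos)*5,(fk(q,k)[1].inv()*rot).as_rotvec()]
    s=least_squares(f,q0);return s.x,np.abs(s.fun).max()
E
python3 - <<'E'
from h import *
k,e=fit();print(k.round(3),e)
q=np.array(Q[-1])
for th in (.3,.5,.7,.9,1.05):
  for fr in (1,.8,.6):
    rel_t=.3+(th-.3)*fr
    # tip contact (crate frame x=65, h=90): tip inner corner in tool = (11mm, +19)
    v=lambda t:np.array([np.cos(t),np.sin(t)]);w=lambda t:np.array([-np.sin(t),np.cos(t)])
    ct=-.065+ (.13*v(th)+.088*w(th))[0]; cz=(.13*v(th)+.088*w(th))[1]
    u=.0115*v(rel_t)+.019*w(rel_t)
    tcp=cpt(L,ct+u[0],cz+u[1])
    s,er=ik(tcp,tool(L[1]+np.pi,-rel_t),q,k);print(th,fr,tcp.round(3),s.round(2),round(er,4))
E
```

```text
[0.038 0.062 0.275 0.548 0.056 0.167] 0.03463482758807465
0.3 1 [0.588 0.175 0.144] [ 0.33 -0.06  1.59 -0.16  1.36 -1.01] 0.0
0.3 0.8 [0.588 0.175 0.144] [ 0.33 -0.06  1.59 -0.16  1.36 -1.01] 0.0
0.3 0.6 [0.588 0.175 0.144] [ 0.33 -0.06  1.59 -0.16  1.36 -1.01] 0.0
0.5 1 [0.558 0.182 0.162] [ 0.39 -0.26  1.76 -0.29  1.23 -0.92] 0.0
0.5 0.8 [0.559 0.182 0.162] [ 0.39 -0.23  1.74 -0.27  1.26 -0.94] 0.0
0.5 0.6 [0.559 0.181 0.162] [ 0.38 -0.21  1.71 -0.24  1.3  -0.96] 0.0
0.7 1 [0.525 0.189 0.173] [ 0.47 -0.45  1.93 -0.47  1.12 -0.8 ] 0.0
0.7 0.8 [0.527 0.189 0.173] [ 0.45 -0.41  1.89 -0.4   1.18 -0.85] 0.0
0.7 0.6 [0.528 0.188 0.173] [ 0.43 -0.37  1.84 -0.33  1.24 -0.88] 0.0
0.9 1 [0.491 0.196 0.177] [ 0.55 -0.63  2.11 -0.68  1.05 -0.65] 0.0
0.9 0.8 [0.493 0.196 0.178] [ 0.53 -0.58  2.04 -0.56  1.12 -0.73] 0.0
0.9 0.6 [0.496 0.195 0.179] [ 0.5  -0.52  1.97 -0.45  1.2  -0.8 ] 0.0
1.05 1 [0.465 0.202 0.176] [ 0.62 -0.77  2.24 -0.86  1.01 -0.52] 0.0
1.05 0.8 [0.468 0.201 0.177] [ 0.59 -0.71  2.16 -0.69  1.09 -0.63] 0.0
1.05 0.6 [0.471 0.201 0.178] [ 0.56 -0.64  2.08 -0.54  1.18 -0.73] 0.0
```

play_rows([
  [1, 0.217, 0, -0.279, 0, -0.5, 0],
  [1, 0.217, 0, -0.279, 0, -0.5, 0],
  [1, 0.217, 0, -0.279, 0, -0.5, 0],
  [1, 0.217, 0, -0.279, 0, -0.5, 0],
  [1, 0.217, 0, -0.279, 0, -0.5, 0],
  [1, 0.217, 0, -0.279, 0, -0.5, 0],
  [1, 0.217, 0, -0.279, 0, -0.5, 0],
  [1, 0.217, 0, -0.279, 0, -0.5, 0],
])

```text
t: 7.7
tool_pos: [0.5244, 0.1898, 0.1729]
orientation: [0.265, 2.427, -0.096]
force: [0.4, -0.3, 0.2]
grip_width: 0.0854
gripper_force: 0.5
```

Run:
```python
from h import *
s=get_state();print(s['t'],s['qpos'].round(3),s['tool_pos'],s['force'],s['orientation'])
p,d=snapshot('scene')
for m in masks_of('scene','crate_a')[:2]:
    q=cloud('scene',d,m['mask']);print(m['rect'],q.min(0).round(3),q.max(0).round(3))
```

```text
7.7 [ 0.544 -0.462  1.989 -0.517  1.121 -0.699] [0.52440211 0.18977983 0.17291533] [ 0.43658385 -0.32526642  0.16878306] [ 0.26508714  2.42684807 -0.09569812]
[223.0, 215.6, 66.7, 71.7] [ 0.444 -0.222 -0.003] [ 0.592 -0.08   0.118]
[355.4, 188.9, 59.5, 51.2] [ 0.414  0.114 -0.   ] [0.598 0.257 0.18 ]
```

play_rows([
  [1, 0.217, 0, -0.279, 0, -0.5, 0],
  [1, 0.217, 0, -0.279, 0, -0.5, 0],
  [1, 0.217, 0, -0.279, 0, -0.5, 0],
  [1, 0.217, 0, -0.279, 0, -0.5, 0],
  [1, 0.217, 0, -0.279, 0, -0.5, 0],
  [1, 0.217, 0, -0.279, 0, -0.5, 0],
  [1, 0, 0, 0, 0, 0, 0],
])

```text
t: 8.38
tool_pos: [0.4723, 0.2014, 0.1759]
orientation: [0.23, 2.132, -0.128]
force: [1.7, -1.8, 0.6]
grip_width: 0.0853
gripper_force: 0.4
```

```bash
cat > look.py <<'E'
from h import *
import sys
s=get_state();print(s['t'],s['qpos'].round(3),s['tool_pos'],s['force'],s['orientation'])
p,d=snapshot('scene');save(sys.argv[1],cv2.resize(p[100:300,140:440],None,fx=2,fy=2))
for n in ('crate_a','stamp'):
  for m in masks_of('scene',n)[:2]:
    q=cloud('scene',d,m['mask']);print(n,m['p'],m['rect'],q.min(0).round(3),q.max(0).round(3))
    # planes: normals of dominant plane
    if n=='crate_a':
        best=0;rng=np.random.default_rng(0)
        for _ in range(300):
            a=q[rng.choice(len(q),3)];nn=np.cross(a[1]-a[0],a[2]-a[0]);l=np.linalg.norm(nn)
            if l<1e-5: continue
            nn/=l;c=(abs((q-a[0])@nn)<.003).sum()
            if c>best:best=c;bn=nn
        print(' plane',best,len(q),bn.round(2),np.degrees(np.arccos(abs(bn[2]))).round(1))
E
python3 look.py s3
```

```text
8.3833 [ 0.793 -0.653  2.236 -0.927  1.1   -0.318] [0.47226216 0.20139162 0.17586007] [ 1.66922178 -1.77053214  0.57751917] [ 0.23034764  2.13187668 -0.12778877]
crate_a 0.82 [355.4, 181.8, 60.9, 62.2] [ 0.382  0.12  -0.002] [0.566 0.266 0.173]
 plane 1652 3140 [ 0.52 -0.11  0.85] 32.0
crate_a 0.6 [222.9, 218.7, 65.7, 71.7] [ 0.27  -0.231 -0.002] [ 0.59  -0.081  0.118]
 plane 1790 3681 [-0.99 -0.11  0.  ] 89.9
stamp 0.58 [223.4, 217.0, 65.9, 76.4] [ 0.27  -0.222 -0.001] [ 0.59  -0.077  0.118]
```

View pics/s3.png

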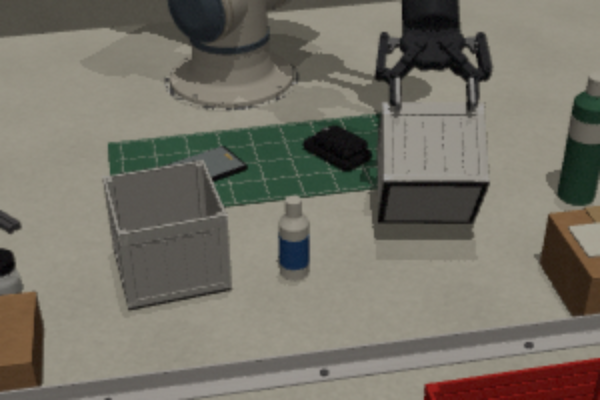

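The left crate's underside, at about (432,205), is plain grey, so the right crate should be the stamped one. I'll hold briefly, then ease it down.

play_rows([
  [1, 0, 0, 0, 0, 0, 0],
  [1, 0, 0, 0, 0, 0, 0],
  [1, -0.203, 0, 0.289, 0, 0.5, 0],
  [1, -0.203, 0, 0.289, 0, 0.5, 0],
  [1, -0.203, 0, 0.289, 0, 0.5, 0],
  [1, -0.203, 0, 0.289, 0, 0.5, 0],
  [1, -0.203, 0, 0.289, 0, 0.5, 0],
  [1, -0.203, 0, 0.289, 0, 0.5, 0],
  [1, -0.203, 0, 0.289, 0, 0.5, 0],
  [1, -0.203, 0, 0.289, 0, 0.5, 0],
  [1, -0.203, 0, 0.289, 0, 0.5, 0],
  [1, -0.203, 0, 0.289, 0, 0.5, 0],
])

```text
t: 9.53
tool_pos: [0.5582, 0.1821, 0.1611]
orientation: [0.287, 2.629, -0.071]
force: [2.3, -0.2, 0.5]
grip_width: 0.0854
gripper_force: 0.8
```

play_rows([
  [1, -0.203, 0, 0.289, 0, 0.5, 0],
  [1, -0.203, 0, 0.289, 0, 0.5, 0],
  [1, -0.203, 0, 0.289, 0, 0.5, 0],
  [1, -0.203, 0, 0.289, 0, 0.5, 0],
  [1, -0.203, 0, 0.289, 0, 0.5, 0],
  [1, -0.203, 0, 0.289, 0, 0.5, 0],
])

```text
t: 10.03
tool_pos: [0.6016, 0.1725, 0.1318]
orientation: [0.32, 2.926, -0.03]
force: [1.9, -0.7, 0.1]
grip_width: 0.0857
gripper_force: 1.4
```

Run:
```python
from h import *
s=get_state();print(s['t'],s['tool_pos'],s['force'],s['orientation'])
p,d=snapshot('scene');
for m in masks_of('scene','crate_a')[:2]:
    q=cloud('scene',d,m['mask']);print(m['p'],m['rect'],q.min(0).round(3),q.max(0).round(3))
```

```text
10.0333 [0.60161636 0.17245058 0.13180366] [ 1.87324757 -0.7030684   0.05329851] [ 0.31970107  2.92584931 -0.02952935]
0.87 [223.0, 218.1, 66.6, 75.7] [ 0.27  -0.222 -0.003] [ 0.59  -0.069  0.118]
0.66 [356.3, 204.6, 61.8, 65.8] [ 0.41   0.108 -0.003] [0.625 0.303 0.195]
```

play_rows([
  [1, -0.203, 0, 0.289, 0, 0.5, 0],
  [1, -0.203, 0, 0.289, 0, 0.5, 0],
  [1, -0.103, 0, 0.144, 0, 0.25, 0],
  [1, -0.103, 0, 0.144, 0, 0.25, 0],
  [1, -0.103, 0, 0.144, 0, 0.25, 0],
  [1, -0.103, 0, 0.144, 0, 0.25, 0],
  [1, -0.1, 0, 0, 0, 0, 0],
  [1, -0.1, 0, 0, 0, 0, 0],
  [1, -0.8, 0, 0, 0, 0, 0],
  [1, 0, 0, -1, 0, 0, 0],
  [1, 0, 0, -1, 0, 0, 0],
  [1, 0, 0, -1, 0, 0, 0],
])

```text
t: 11.13
tool_pos: [0.6472, 0.1624, 0.1803]
orientation: [-0.34, -3.122, 0.001]
force: [0.2, -0.5, 0.8]
grip_width: 0.0857
gripper_force: 0.0
```

play_rows([
  [1, 0, 0, -1, 0, 0, 0],
  [1, 0, 0, -1, 0, 0, 0],
  [1, 0, 0, -0.8, 0, 0, 0],
  [1, 0, 0, 0, 0, 0, 0],
])

```text
t: 11.47
tool_pos: [0.6485, 0.1629, 0.2569]
orientation: [0.338, 3.114, 0.005]
force: [-0.5, 0.3, 1.1]
grip_width: 0.0856
gripper_force: 0.0
```

```bash
cat > crates.py <<'E'
from h import *
def crates(cams=('scene','top')):
  for c in cams:
    p,d=snapshot(c)
    for m in masks_of(c,'crate_a')[:3]:
        q=cloud(c,d,m['mask']);t=q[(q[:,2]>.105)&(q[:,2]<.125)]
        if m['p']>.3 and len(t)>20: print(c,round(m['p'],2),q.max(0).round(3),cv2.minAreaRect((t[:,:2]*1000).astype(np.float32)))
if __name__=='__main__': crates()
E
python3 - <<'E'
from crates import *
s=get_state();print(s['t'],s['qpos'].round(3),s['tool_pos'],s['force'],s['orientation'])
crates()
print(rel(cpt(Rr,.095,.25),tool(Rr[1],0)))
E
```

```text
11.4667 [ 0.195  0.275  1.013  0.     1.844 -1.159] [0.64846453 0.16288333 0.25686636] [-0.45457151  0.2739352   1.09684378] [0.3384814  3.11403445 0.0046642 ]
scene 0.95 [0.63  0.317 0.118] ((551.1641235351562, 183.73931884765625), (130.25296020507812, 136.33526611328125), 77.39018249511719)
scene 0.89 [ 0.59  -0.062  0.118] ((517.2910766601562, -151.2677001953125), (135.70547485351562, 130.0577850341797), 5.487344264984131)
top 0.9 [ 0.583 -0.081  0.122] ((513.36865234375, -151.95742797851562), (129.8753662109375, 130.69607543945312), 5.6968994140625)
top 0.81 [0.633 0.258 0.562] ((594.4168090820312, 185.7926788330078), (73.22264862060547, 147.7935791015625), 15.407831192016602)
(array([ -1.16, -12.23,  -0.06]), array([-3.000e-02,  1.000e-02,  2.826e+01]))
```

play_rows([
  [1, -0.1, -1, 0, 0, 0, 0],
  [1, -0.1, -1, 0, 0, 0, 0],
  [1, -0.1, -1, 0, 0, 0, 0],
  [1, -0.1, -1, 0, 0, 0, 0],
  [1, -0.1, -1, 0, 0, 0, 0],
  [1, -0.1, -1, 0, 0, 0, 0],
  [1, -0.1, -1, 0, 0, 0, 0],
  [1, -0.1, -1, 0, 0, 0, 0],
  [1, -0.1, -1, 0, 0, 0, 0],
  [1, -0.1, -1, 0, 0, 0, 0],
  [1, -0.1, -1, 0, 0, 0, 0],
  [1, -0.06, -1, 0, 0, 0, 0],
])

```text
t: 12.67
tool_pos: [0.6104, -0.1376, 0.2477]
orientation: [-0.339, -3.12, -0.001]
force: [-0.1, 0.0, -0.3]
grip_width: 0.085
gripper_force: 0.0
```

play_rows([
  [1, 0, -0.23, 0, 0, 0, 1],
  [1, 0, 0, 0, 0, 0, 1],
  [1, 0, 0, 0, 0, 0, 1],
  [1, 0, 0, 0, 0, 0, 1],
  [1, 0, 0, 0, 0, 0, 1],
  [1, 0, 0, 0, 0, 0, 1],
  [1, 0, 0, 0, 0, 0, 1],
  [1, 0, 0, 0, 0, 0, 1],
  [1, 0, 0, 0, 0, 0, 1],
  [1, 0, 0, 0, 0, 0, 1],
  [1, 0, 0, 0, 0, 0, 1],
  [1, 0, 0, 0, 0, 0, 1],
])

```text
t: 13.67
tool_pos: [0.6094, -0.142, 0.2477]
orientation: [-2.048, -2.378, 0.002]
force: [-0.8, -0.1, 0.1]
grip_width: 0.0853
gripper_force: 0.0
```

play_rows([
  [1, 0, 0, 0, 0, 0, 1],
  [1, 0, 0, 0, 0, 0, 1],
  [1, 0, 0, 0, 0, 0, 1],
  [1, 0, 0, 0, 0, 0, 1],
  [1, 0, 0, 0, 0, 0, 1],
  [1, 0, 0, 0, 0, 0, 1],
  [1, 0, 0, 0, 0, 0, 1],
  [1, 0, 0, 0, 0, 0, 1],
  [1, 0, 0, 0, 0, 0, 1],
  [1, 0, 0, 0, 0, 0, 1],
  [1, 0, 0, 0, 0, 0, 1],
  [1, 0, 0, 0, 0, 0, 1],
])

```text
t: 14.67
tool_pos: [0.6094, -0.142, 0.2477]
orientation: [-3.034, -0.807, 0.005]
force: [0.1, -0.5, 0.2]
grip_width: 0.0852
gripper_force: 0.0
```

play_rows([
  [1, 0, 0, 0, 0, 0, 1],
  [1, 0, 0, 0, 0, 0, 1],
  [1, 0, 0, 0, 0, 0, 1],
  [1, 0, 0, 0, 0, 0, 0.9],
  [1, 0, 0, 0, 0, 0, 0],
])

```text
t: 15.08
tool_pos: [0.6094, -0.142, 0.2478]
orientation: [-3.134, -0.207, 0.005]
force: [0.1, -0.3, -0.5]
grip_width: 0.0855
gripper_force: 0.0
```

Run:
```python
from crates import *
s=get_state();print(s['t'],s['qpos'].round(3),s['tool_pos'],s['force'],s['orientation'])
print(rel(cpt(Rr,.095,.105),tool(Rr[1],0)))
```

```text
15.0833 [-0.283  0.164  1.156  0.     1.825  1.156] [ 0.60943923 -0.14201217  0.24781641] [ 0.0997769  -0.26771721 -0.49840623] [-3.13355073 -0.20669025  0.00515289]
(array([0.02, 0.01, 5.71]), array([-0.01,  0.03,  0.33]))
```

play_rows([
  [1, 0, 0, 0.97, 0, 0, 0.33],
  [1, 0, 0, 0.97, 0, 0, 0],
  [1, 0, 0, 0.97, 0, 0, 0],
  [1, 0, 0, 0.97, 0, 0, 0],
  [1, 0, 0, 0.97, 0, 0, 0],
  [1, 0, 0, 0.86, 0, 0, 0],
  [1, -0.3, 0, 0, 0, 0, 0],
  [1, -0.2, 0, 0, 0, 0, 0],
  [1, -0.1, 0, 0, 0, 0, 0],
  [1, -0.1, 0, 0, 0, 0, 0],
  [1, 0, 0, 0, 0, 0, 0],
])

```text
t: 16.0
tool_pos: [0.593, -0.1444, 0.1099]
orientation: [3.136, 0.16, 0.005]
force: [0.3, -0.2, 0.3]
grip_width: 0.0857
gripper_force: 0.0
```

```bash
cat > kin.py <<'E'
from h import *
Q=Q+[[.544,-.462,1.989,-.517,1.121,-.699],[.793,-.653,2.236,-.927,1.1,-.318],[.195,.275,1.013,0,1.844,-1.159],[-.283,.164,1.156,0,1.825,1.156]]
P=P+[[.5244,.18978,.17292],[.47226,.20139,.17586],[.6485,.1629,.2569],[.60944,-.14201,.24782]]
def fk(q,k):
    a=q[1]+q[2]
    r=k[0]+k[2]*np.sin(q[1])+k[3]*np.sin(a)+k[4]*np.cos(a);z=k[1]+k[2]*np.cos(q[1])+k[3]*np.cos(a)-k[4]*np.sin(a)
    B=R.from_euler('z',q[0])*R.from_euler('y',a)
    B4=B*R.from_euler('z',q[3]);B6=B*R.from_euler('ZYZ',[q[3],q[4],q[5]+np.pi/2])
    B5=B*R.from_euler('ZY',[q[3],q[4]])
    return R.from_euler('z',q[0]).apply([r,k[6],z])+B4.apply([0,k[7],0])+B5.apply([k[8],0,0])+B6.apply([0,0,k[5]]),B6
def fit():
    prior=np.array([.0,.3,.4,.4,0,.25,0,0,0])
    f=lambda k:np.r_[np.ravel([fk(q,k)[0]-p for q,p in zip(Q,P)]),(k-prior)*1e-3]
    s=least_squares(f,prior);return s.x,np.abs(s.fun[:-9]).max()
def ik(pos,rot,q0,k):
    f=lambda q:np.r_[(fk(q,k)[0]-pos)*5,(fk(q,k)[1].inv()*rot).as_rotvec()]
    s=least_squares(f,q0);return s.x,np.abs(s.fun).max()
E
python3 - <<'E'
from kin import *
s=get_state();print(s['t'],s['qpos'].round(3),s['tool_pos'],s['force'],s['orientation'])
print('crate frame',R.from_euler('z',-Rr[1]).apply(s['tool_pos']-np.r_[Rr[0],0]))
k,e=fit();print(k.round(3),e)
for q,p in zip(Q,P): print((fk(q,k)[0]-p).round(4),(fk(q,k)[1].as_rotvec()).round(3))
v=lambda t:np.array([np.cos(t),np.sin(t)]);w=lambda t:np.array([-np.sin(t),np.cos(t)])
for fr in (1,.7,.5):
  q=s['qpos']
  for th in (0,.3,.6,.9,1.03):
    rt=th*fr
    c=.13*v(th)+.088*w(th);u=.0115*v(rt)+.019*w(rt)
    tcp=cpt(Rr,-.065+c[0]+u[0],c[1]+u[1])
    q,er=ik(tcp,tool(Rr[1],rt),q,k);print(th,fr,tcp.round(3),q.round(2),round(er,4))
E
```

```text
16.0 [-0.295  0.133  1.434 -0.     1.571  1.174] [ 0.59296778 -0.14436729  0.10985481] [ 0.31582904 -0.24510099  0.28185947] [3.13622784 0.1601374  0.00520306]
crate frame [ 0.07829099 -0.00060842  0.10985481]
[ 0.001  0.158  0.372  0.558  0.097  0.322  0.034  0.    -0.   ] 0.00029705209814090416
[ 0.     -0.0001 -0.    ] [-3.066 -0.676  0.   ]
[-0.0002  0.0003  0.0001] [-0.781 -3.042  0.   ]
[ 0.0001 -0.0003  0.0001] [3.400e-01 3.121e+00 1.000e-03]
[-0.0001  0.     -0.0002] [ 0.308  2.823 -0.047]
[ 0.0001 -0.      0.0002] [ 0.266  2.427 -0.095]
[-0.     -0.     -0.0001] [ 0.231  2.132 -0.128]
[-0.     -0.0002 -0.    ] [0.339 3.114 0.004]
[ 0.0001  0.0002 -0.    ] [-3.134 -0.207  0.005]
0 1 [ 0.591 -0.144  0.107] [-0.29  0.13  1.44 -0.    1.57  1.18] 0.0
0.3 1 [ 0.553 -0.148  0.144] [-0.4  -0.21  1.74  0.15  1.36  1.06] 0.0
0.6 1 [ 0.506 -0.152  0.168] [-0.57 -0.57  2.03  0.39  1.21  0.85] 0.0
0.9 1 [ 0.454 -0.158  0.177] [-0.85 -0.92  2.33  0.75  1.21  0.54] 0.0
1.03 1 [ 0.432 -0.16   0.176] [-1.01 -1.06  2.45  0.93  1.28  0.4 ] 0.0
0 0.7 [ 0.591 -0.144  0.107] [-0.29  0.13  1.44 -0.    1.57  1.18] 0.0
0.3 0.7 [ 0.555 -0.147  0.143] [-0.37 -0.14  1.66  0.1   1.43  1.1 ] 0.0
0.6 0.7 [ 0.51  -0.152  0.168] [-0.49 -0.42  1.88  0.24  1.33  0.96] 0.0
0.9 0.7 [ 0.46  -0.157  0.179] [-0.68 -0.72  2.12  0.44  1.29  0.77] 0.0
1.03 0.7 [ 0.438 -0.159  0.179] [-0.79 -0.85  2.22  0.56  1.31  0.66] 0.0
0 0.5 [ 0.591 -0.144  0.107] [-0.29  0.13  1.44 -0.    1.57  1.18] 0.0
0.3 0.5 [ 0.557 -0.147  0.143] [-0.35 -0.09  1.61  0.07  1.49  1.12] 0.0
0.6 0.5 [ 0.513 -0.152  0.168] [-0.44 -0.32  1.79  0.15  1.42  1.03] 0.0
0.9 0.5 [ 0.464 -0.157  0.179] [-0.58 -0.57  1.98  0.28  1.39  0.89] 0.0
1.03 0.5 [ 0.442 -0.159  0.179] [-0.65 -0.68  2.06  0.35  1.38  0.82] 0.0
```

```bash
cat > plan.py <<'E'
from kin import *
v=lambda t:np.array([np.cos(t),np.sin(t)]);w=lambda t:np.array([-np.sin(t),np.cos(t)])
def pose(th,zt=.009,fr=.55,h0=.094):
    h=h0+.004*th; rt=th*fr
    c=.129*v(th)+h*w(th);u=.011*v(rt)+zt*w(rt)
    return cpt(Rr,-.065+c[0]+u[0],c[1]+u[1]),tool(Rr[1],rt)
if __name__=='__main__':
    s=get_state();print('first',rel(*pose(0),s))
    ths=np.arange(0,1.0501,.05)
    for a,b in zip(ths[:-1],ths[1:]):
        p,r=pose(a);print(round(b,2),rel(*pose(b),dict(tool_pos=p,orientation=r.as_rotvec())))
E
python3 plan.py
```

```text
first (array([-0.13, -0.03,  0.27]), array([ 0.01, -0.03,  0.03]))
0.05 (array([-0.2 ,  0.  , -0.27]), array([-0.  ,  0.27,  0.  ]))
0.1 (array([-0.21, -0.  , -0.27]), array([0.  , 0.28, 0.  ]))
0.15 (array([-0.22,  0.  , -0.26]), array([-0.  ,  0.27, -0.  ]))
0.2 (array([-0.22,  0.  , -0.26]), array([0.  , 0.28, 0.  ]))
0.25 (array([-0.23, -0.  , -0.25]), array([-0.  ,  0.27, -0.  ]))
0.3 (array([-0.23,  0.  , -0.25]), array([0.  , 0.28, 0.  ]))
0.35 (array([-0.24, -0.  , -0.24]), array([-0.  ,  0.27,  0.  ]))
0.4 (array([-0.25,  0.  , -0.24]), array([0.  , 0.28, 0.  ]))
0.45 (array([-0.25,  0.  , -0.23]), array([-0.  ,  0.27, -0.  ]))
0.5 (array([-0.26,  0.  , -0.23]), array([-0.  ,  0.27, -0.  ]))
0.55 (array([-0.26, -0.  , -0.22]), array([0.  , 0.28, 0.  ]))
0.6 (array([-0.27,  0.  , -0.22]), array([0.  , 0.27, 0.  ]))
0.65 (array([-0.27,  0.  , -0.21]), array([0.  , 0.28, 0.  ]))
0.7 (array([-0.28,  0.  , -0.2 ]), array([0.  , 0.28, 0.  ]))
0.75 (array([-0.28, -0.  , -0.2 ]), array([0.  , 0.27, 0.  ]))
0.8 (array([-0.29,  0.  , -0.19]), array([-0.  ,  0.27, -0.  ]))
0.85 (array([-0.29, -0.  , -0.19]), array([0.  , 0.28, 0.  ]))
0.9 (array([-0.29,  0.  , -0.18]), array([-0.  ,  0.27, -0.  ]))
0.95 (array([-0.3 ,  0.  , -0.17]), array([0.  , 0.27, 0.  ]))
1.0 (array([-0.3 , -0.  , -0.17]), array([-0.  ,  0.28, -0.  ]))
1.05 (array([-0.31,  0.  , -0.16]), array([-0.  ,  0.28, -0.  ]))
```

play_rows([
  [1, 0, 0, 0.27, 0, 0, 0],
  [1, -0.13, 0, 0, 0, 0, 0],
  [1, -0.2, 0, -0.27, 0, 0.27, 0],
  [1, -0.21, 0, -0.27, 0, 0.28, 0],
  [1, -0.22, 0, -0.26, 0, 0.27, 0],
  [1, -0.22, 0, -0.26, 0, 0.28, 0],
  [1, -0.23, 0, -0.25, 0, 0.27, 0],
  [1, -0.23, 0, -0.25, 0, 0.28, 0],
])

```text
t: 16.67
tool_pos: [0.5542, -0.1477, 0.1375]
orientation: [-3.118, -0.16, -0.261]
force: [1.8, 0.1, -0.3]
grip_width: 0.0855
gripper_force: 0.7
```

Run:
```python
from plan import *
s=get_state();print(s['t'],s['qpos'].round(3),s['tool_pos'],s['force'],rel(*pose(.3),s))
p,d=snapshot('scene')
for m in masks_of('scene','crate_a')[:2]:
    q=cloud('scene',d,m['mask']);print(m['p'],m['rect'])
    best=0;rng=np.random.default_rng(0)
    for _ in range(300):
        a=q[rng.choice(len(q),3)];nn=np.cross(a[1]-a[0],a[2]-a[0]);l=np.linalg.norm(nn)
        if l<1e-5: continue
        nn/=l;c=(abs((q-a[0])@nn)<.003).sum()
        if c>best:best=c;bn=nn
    print(' plane',best,len(q),bn.round(2))
```

```text
16.6667 [-0.362 -0.106  1.634  0.075  1.464  1.104] [ 0.55424849 -0.14771412  0.13754476] [ 1.7758094   0.05054331 -0.27592475] (array([ 0.02, -0.  , -0.09]), array([-0.  , -0.02,  0.03]))
0.74 [356.8, 209.8, 60.6, 70.9]
 plane 1776 3635 [ 0.98 -0.21  0.  ]
0.72 [222.6, 208.6, 62.0, 64.7]
 plane 1914 2930 [-0.95 -0.1  -0.3 ]
```

play_rows([
  [1, -0.24, 0, -0.24, 0, 0.27, 0],
  [1, -0.25, 0, -0.24, 0, 0.28, 0],
  [1, -0.25, 0, -0.23, 0, 0.27, 0],
  [1, -0.26, 0, -0.23, 0, 0.27, 0],
  [1, -0.26, 0, -0.22, 0, 0.28, 0],
  [1, -0.27, 0, -0.22, 0, 0.27, 0],
  [1, -0.27, 0, -0.21, 0, 0.28, 0],
  [1, -0.28, 0, -0.2, 0, 0.28, 0],
  [1, -0.28, 0, -0.2, 0, 0.27, 0],
  [1, -0.29, 0, -0.19, 0, 0.27, 0],
])

```text
t: 17.6
tool_pos: [0.4763, -0.1558, 0.1705]
orientation: [-3.04, -0.156, -0.68]
force: [1.1, -0.0, 0.8]
grip_width: 0.0856
gripper_force: 0.4
```

```bash
python3 look.py s4; python3 -c "
from plan import *
print(rel(*pose(.8)))"
```

```text
17.6 [-0.553 -0.529  1.958  0.268  1.362  0.907] [ 0.47628674 -0.15581622  0.17053954] [ 1.12357745 -0.03043978  0.81620152] [-3.04045561 -0.15555096 -0.67966723]
crate_a 0.84 [217.0, 194.8, 61.0, 60.8] [ 0.194 -0.232 -0.005] [ 0.547 -0.069  0.174]
 plane 1854 2904 [-0.68 -0.07 -0.73] 43.2
crate_a 0.71 [356.3, 210.7, 62.2, 68.8] [ 0.429  0.107 -0.002] [0.63  0.29  0.118]
 plane 1788 3647 [-0.98  0.21  0.01] 89.2
stamp 0.72 [219.6, 192.2, 56.0, 63.0] [ 0.386 -0.23  -0.   ] [ 0.547 -0.085  0.175]
stamp 0.55 [128.2, 201.4, 46.6, 30.0] [ 0.242 -0.473 -0.003] [ 0.396 -0.345  0.017]
(array([ 0.06, -0.03, -0.09]), array([-0.01,  0.01,  0.02]))
```

play_rows([
  [1, -0.29, 0, -0.19, 0, 0.28, 0],
  [1, -0.29, 0, -0.18, 0, 0.27, 0],
  [1, -0.3, 0, -0.17, 0, 0.27, 0],
  [1, -0.3, 0, -0.17, 0, 0.28, 0],
  [1, 0, 0, 0, 0, 0, 0],
  [1, 0, 0, 0, 0, 0, 0],
  [1, 0, 0, 0, 0, 0, 0],
  [1, 0, 0, 0, 0, 0, 0],
])

```text
t: 18.42
tool_pos: [0.4428, -0.1593, 0.1727]
orientation: [-2.994, -0.153, -0.842]
force: [1.4, -1.6, -0.1]
grip_width: 0.0854
gripper_force: 0.4
```

```bash
python3 look.py s5
```

```text
18.4167 [-0.673 -0.704  2.092  0.382  1.358  0.79 ] [ 0.44277878 -0.15927398  0.17272992] [ 1.44485976 -1.59286644 -0.06461816] [-2.99396735 -0.15330024 -0.84208207]
crate_a 0.55 [216.6, 191.1, 60.9, 66.1] [ 0.112 -0.238 -0.001] [ 0.529 -0.073  0.178]
 plane 1690 3137 [-0.52 -0.07 -0.85] 31.8
stamp 0.92 [218.2, 191.0, 62.9, 68.0] [ 0.11  -0.231 -0.   ] [ 0.529 -0.087  0.174]
```

View pics/s5.png

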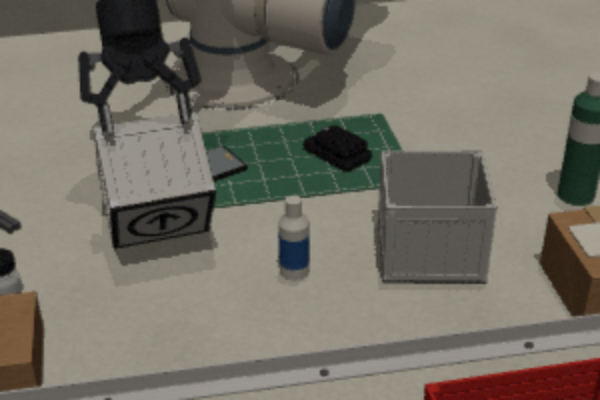

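The stamp (ring with arrow) is clear at (162,220) on the right crate. Next I ease it down.

Run:
```python
from plan import *
def po(th): 
    c=.129*v(th)+.099*w(th);rt=.55*th;u=.011*v(rt)+.009*w(rt)
    return cpt(Rr,-.065+c[0]+u[0],c[1]+u[1]),tool(Rr[1],rt)
print(rel(*po(1.0)))
ths=np.arange(1,-.01,-.05)
for a,b in zip(ths[:-1],ths[1:]):
    p,r=po(a);o=rel(*po(b),dict(tool_pos=p,orientation=r.as_rotvec()));print(round(b,2),o[0],o[1][1])
```

```text
(array([ 0.02, -0.02, -0.12]), array([-0.02,  0.01,  0.03]))
0.95 [0.3  0.   0.17] -0.28
0.9 [ 0.29 -0.    0.17] -0.27
0.85 [0.29 0.   0.18] -0.28
0.8 [ 0.29 -0.    0.18] -0.27
0.75 [0.28 0.   0.19] -0.27
0.7 [ 0.28 -0.    0.2 ] -0.28
0.65 [ 0.27 -0.    0.2 ] -0.27
0.6 [0.27 0.   0.21] -0.28
0.55 [ 0.26 -0.    0.21] -0.27
0.5 [ 0.26 -0.    0.22] -0.28
0.45 [0.26 0.   0.23] -0.27
0.4 [ 0.25 -0.    0.23] -0.28
0.35 [0.25 0.   0.24] -0.28
0.3 [0.24 0.   0.24] -0.27
0.25 [ 0.23 -0.    0.25] -0.28
0.2 [ 0.23 -0.    0.25] -0.28
0.15 [0.22 0.   0.26] -0.28
0.1 [0.22 0.   0.26] -0.27
0.05 [ 0.21 -0.    0.27] -0.28
-0.0 [ 0.21 -0.    0.27] -0.28
```

play_rows([
  [1, 0.3, 0, 0.17, 0, -0.28, 0],
  [1, 0.29, 0, 0.17, 0, -0.27, 0],
  [1, 0.29, 0, 0.18, 0, -0.28, 0],
  [1, 0.29, 0, 0.18, 0, -0.27, 0],
  [1, 0.28, 0, 0.19, 0, -0.27, 0],
  [1, 0.28, 0, 0.2, 0, -0.28, 0],
  [1, 0.27, 0, 0.2, 0, -0.27, 0],
  [1, 0.27, 0, 0.21, 0, -0.28, 0],
  [1, 0.26, 0, 0.21, 0, -0.27, 0],
  [1, 0.26, 0, 0.22, 0, -0.28, 0],
  [1, 0.26, 0, 0.23, 0, -0.27, 0],
  [1, 0.25, 0, 0.23, 0, -0.28, 0],
])

```text
t: 19.57
tool_pos: [0.5407, -0.149, 0.1493]
orientation: [-3.108, -0.159, -0.34]
force: [2.0, 0.3, 0.2]
grip_width: 0.0855
gripper_force: 0.7
```

```bash
python3 look.py s6 | cut -c1-160
```

```text
19.5667 [-0.388 -0.184  1.689  0.103  1.444  1.077] [ 0.54065096 -0.14903315  0.14928831] [1.95156313 0.28841986 0.15369125] [-3.10796327 -0.15906413 -0.3398402
crate_a 0.88 [358.0, 209.3, 60.6, 67.8] [ 0.471  0.106 -0.002] [0.629 0.257 0.118]
 plane 1601 3536 [-0.98  0.22 -0.01] 89.7
crate_a 0.58 [221.5, 204.6, 66.6, 62.5] [ 0.225 -0.229 -0.003] [ 0.577 -0.066  0.184]
 plane 1943 2926 [0.92 0.11 0.37] 68.2
stamp 0.77 [222.4, 206.1, 61.9, 63.6] [ 0.303 -0.232 -0.003] [ 0.576 -0.082  0.158]
stamp 0.5 [126.6, 199.9, 43.6, 28.6] [ 0.238 -0.472 -0.004] [ 0.397 -0.347  0.018]
```

play_rows([
  [1, 0.25, 0, 0.24, 0, -0.28, 0],
  [1, 0.24, 0, 0.24, 0, -0.27, 0],
  [1, 0.23, 0, 0.25, 0, -0.28, 0],
  [1, 0.23, 0, 0.25, 0, -0.28, 0],
  [1, 0.22, 0, 0.26, 0, -0.28, 0],
  [1, 0.22, 0, 0.26, 0, -0.27, 0],
  [1, 0.1, 0, 0.13, 0, -0.14, 0],
  [1, 0.1, 0, 0.13, 0, -0.14, 0],
  [1, 0.1, 0, 0.13, 0, -0.14, 0],
  [1, 0.1, 0, 0.13, 0, -0.14, 0],
  [1, 0.1, 0, 0, 0, 0, 0],
  [1, 0.1, 0, 0, 0, 0, 0],
])

```text
t: 20.72
tool_pos: [0.5939, -0.1437, 0.1043]
orientation: [-3.137, -0.159, 0.009]
force: [-0.6, -0.8, 0.3]
grip_width: 0.0853
gripper_force: 0.0
```

play_rows([
  [1, 0.8, 0, 0, 0, 0, 0],
  [1, 0, 0, -1, 0, 0, 0],
  [1, 0, 0, -1, 0, 0, 0],
  [1, 0, 0, -1, 0, 0, 0],
  [1, 0, 0, -1, 0, 0, 0],
  [1, 0, 0, -1, 0, 0, 0],
  [1, 0, 0, -1, 0, 0, 0],
  [1, 0, 0, 0, 0, 0, 0],
])

```text
t: 21.38
tool_pos: [0.6156, -0.1422, 0.262]
orientation: [3.134, 0.159, 0.008]
force: [-0.6, -0.6, 1.9]
grip_width: 0.0857
gripper_force: 0.0
```

Run:
```python
from crates import *
from kin import fit,ik
s=get_state();print(s['t'],s['qpos'].round(3),s['tool_pos'],s['orientation'],s['force'])
crates()
k,e=fit();q=s['qpos']
for x,z,t in ((-.13,.25,0),(-.13,.25,.7),(-.13,.035,.7),(-.09,.035,.7),(.05,.035,.7)):
    q,er=ik(cpt(Rr,x,z),tool(Rr[1],t),q,k);print(x,z,t,q.round(2),er.round(4))
print(rel(cpt(Rr,-.14,.25),tool(Rr[1],0),s))
```

```text
21.3833 [-2.800e-01  1.760e-01  1.117e+00 -1.000e-03  1.842e+00  1.189e+00] [ 0.61559105 -0.14222115  0.26200759] [3.13437597 0.15877485 0.00771085] [-0.55687094 -0.62744511  1.90429214]
scene 0.63 [0.63  0.334 0.118] ((548.5592041015625, 184.36703491210938), (130.50399780273438, 137.9656219482422), 77.706787109375)
scene 0.62 [ 0.59  -0.08   0.118] ((517.2992553710938, -151.88230895996094), (135.63211059570312, 128.42510986328125), 5.9153523445129395)
top 0.9 [0.622 0.275 0.125] ((546.6290283203125, 183.55130004882812), (130.2583770751953, 129.85430908203125), 77.37946319580078)
top 0.56 [ 0.58  -0.064  0.549] ((547.0150146484375, -147.74114990234375), (59.70315933227539, 126.71979522705078), 7.529869556427002)
-0.13 0.25 0 [-0.48 -0.4   1.67  0.    1.87  0.99] 0.0
-0.13 0.25 0.7 [-0.93 -0.93  2.12  0.59  1.55  0.65] 0.0
-0.13 0.035 0.7 [-0.93 -0.96  2.52  0.62  1.24  0.44] 0.0
-0.09 0.035 0.7 [-0.81 -0.8   2.44  0.6   1.11  0.5 ] 0.0
0.05 0.035 0.7 [-0.52 -0.34  2.15  0.55  0.81  0.67] 0.0
(array([-9.64, -0.05,  0.43]), array([ 0.03, -0.05,  0.02]))
```

Run:
```python
from kin import *
s=get_state()
k,e=fit()
for zt in (.045,.25):
 for t in (.4,.5,.6):
  q=s['qpos']
  for x in (.0,-.085,-.1,-.12,-.14):
    q,er=ik(cpt(Rr,x,zt),tool(Rr[1],t),q,k);print(zt,t,x,q.round(2)[1:5],er.round(4))
p,d=snapshot('scene');q=cloud('scene',d,d>0)
for x in np.arange(.3,.45,.02):
  print(round(x,2),[float(np.max(q[(abs(q[:,0]-x)<.01)&(abs(q[:,1]-y)<.01),2],initial=-1).round(3)) for y in np.arange(-.26,.01,.02)])
```

```text
0.045 0.4 0.0 [-0.33  2.03  0.24  1.11] 0.0
0.045 0.4 -0.085 [-0.58  2.2   0.27  1.22] 0.0
0.045 0.4 -0.1 [-0.62  2.23  0.28  1.24] 0.0
0.045 0.4 -0.12 [-0.69  2.27  0.29  1.28] 0.0
0.045 0.4 -0.14 [-0.75  2.31  0.3   1.32] 0.0
0.045 0.5 0.0 [-0.39  2.1   0.33  1.03] 0.0
0.045 0.5 -0.085 [-0.65  2.28  0.37  1.17] 0.0
0.045 0.5 -0.1 [-0.7   2.31  0.38  1.2 ] 0.0
0.045 0.5 -0.12 [-0.77  2.34  0.39  1.25] 0.0
0.045 0.5 -0.14 [-0.84  2.38  0.4   1.3 ] 0.0
0.045 0.6 0.0 [-0.45  2.18  0.43  0.97] 0.0
0.045 0.6 -0.085 [-0.73  2.35  0.48  1.13] 0.0
0.045 0.6 -0.1 [-0.78  2.38  0.49  1.17] 0.0
0.045 0.6 -0.12 [-0.85  2.41  0.5   1.23] 0.0
0.045 0.6 -0.14 [-0.92  2.45  0.51  1.29] 0.0
0.25 0.4 0.0 [-0.39  1.71  0.21  1.48] 0.0
0.25 0.4 -0.085 [-0.6   1.86  0.26  1.58] 0.0
0.25 0.4 -0.1 [-0.64  1.88  0.27  1.6 ] 0.0
0.25 0.4 -0.12 [-0.69  1.91  0.28  1.63] 0.0
0.25 0.4 -0.14 [-0.74  1.93  0.29  1.66] 0.0
0.25 0.5 0.0 [-0.47  1.79  0.28  1.41] 0.0
0.25 0.5 -0.085 [-0.68  1.93  0.34  1.52] 0.0
0.25 0.5 -0.1 [-0.72  1.95  0.35  1.55] 0.0
0.25 0.5 -0.12 [-0.77  1.98  0.37  1.58] 0.0
0.25 0.5 -0.14 
[... 331 characters left out ...]
15, 0.014, 0.509]
0.32 [0.004, 0.001, 0.001, -1.0, -1.0, -1.0, -1.0, -1.0, -1.0, 0.015, 0.014, 0.016, 0.011, 0.514]
0.34 [0.003, 0.002, 0.001, -1.0, -1.0, -1.0, -1.0, -1.0, -1.0, 0.013, 0.005, 0.005, 0.513, 0.519]
0.36 [0.003, 0.004, 0.002, -1.0, -1.0, -1.0, -1.0, -1.0, -1.0, -1.0, 0.004, 0.005, 0.523, 0.004]
0.38 [0.003, 0.003, -0.0, -1.0, -1.0, -1.0, -1.0, -1.0, -1.0, -1.0, 0.004, 0.004, 0.528, 0.005]
0.4 [0.004, 0.004, 0.003, -1.0, -1.0, -1.0, -1.0, -1.0, -1.0, -1.0, 0.005, 0.005, 0.003, 0.003]
0.42 [0.004, 0.003, 0.002, -1.0, -1.0, -1.0, -1.0, -1.0, -1.0, -1.0, 0.002, 0.004, 0.003, 0.002]
0.44 [0.003, 0.004, 0.002, -1.0, -1.0, 0.112, 0.115, 0.116, 0.116, -1.0, 0.003, 0.542, 0.539, 0.003]
```

play_rows([
  [0.5, -0.955, 0, 0, 0, 0, 0],
  [0.5, -0.955, 0, 0, 0, 0, 0],
  [0.5, -0.955, 0, 0, 0, 0, 0],
  [0.5, -0.955, 0, 0, 0, 0, 0],
  [0.5, -0.955, 0, 0, 0, 0, 0],
  [0.5, -0.955, 0, 0, 0, 0, 0],
  [0.5, -0.955, 0, 0, 0, 0, 0],
  [0.5, -0.955, 0, 0, 0, 0, 0],
  [0.5, -0.955, 0, 0, 0, 0, 0],
  [0.5, 0, 0, 0, 0, 0.8, 0],
  [0.5, 0, 0, 0, 0, 0.8, 0],
  [0.5, 0, 0, 0, 0, 0.8, 0],
])

```text
t: 22.63
tool_pos: [0.401, -0.1632, 0.2544]
orientation: [-3.102, -0.158, -0.372]
force: [-0.7, 0.3, 0.4]
grip_width: 0.0427
gripper_force: 0.0
```

play_rows([
  [0.5, 0, 0, 0, 0, 0.8, 0],
  [0.5, 0, 0, 0, 0, 0.8, 0],
  [0.5, 0, 0, 0, 0, 1, 0],
  [0.5, 0, 0, 0, 0, 0, 0],
  [0.5, 0, 0, 0, 0, 0, 0],
])

```text
t: 23.05
tool_pos: [0.4001, -0.1639, 0.254]
orientation: [-3.018, -0.149, -0.761]
force: [-0.8, -0.0, 0.3]
grip_width: 0.0427
gripper_force: 0.0
```

Run:
```python
from crates import *
s=get_state();print(s['t'],s['qpos'].round(3),s['tool_pos'],s['orientation'],s['force'],s['grip_width'])
crates(('top',))
print(rel(cpt(Rr,-.115,.045),tool(Rr[1],.5),s))
```

```text
23.05 [-0.737 -0.744  1.955  0.36   1.584  0.804] [ 0.40006924 -0.16387887  0.25398287] [-3.01812347 -0.14903494 -0.76081459] [-0.84855122 -0.02624991  0.30557298] 0.042666353934916704
top 0.8 [ 0.581 -0.081  0.123] ((512.080322265625, -151.36300659179688), (130.06195068359375, 129.78648376464844), 5.8641204833984375)
top 0.65 [0.633 0.28  0.122] ((546.5931396484375, 183.6677703857422), (131.11129760742188, 129.80767822265625), 77.31336212158203)
(array([-3.94, -0.03,  7.37]), array([-0.01,  0.06, -0.01]))
```

play_rows([
  [0.5, -0.49, 0, 0.92, 0, 0, 0],
  [0.5, -0.49, 0, 0.92, 0, 0, 0],
  [0.5, -0.49, 0, 0.92, 0, 0, 0],
  [0.5, -0.49, 0, 0.92, 0, 0, 0],
  [0.5, -0.49, 0, 0.92, 0, 0, 0],
  [0.5, -0.49, 0, 0.92, 0, 0, 0],
  [0.5, -0.49, 0, 0.92, 0, 0, 0],
  [0.5, -0.49, 0, 0.92, 0, 0, 0],
  [0.5, 0.35, 0, 0.19, 0, 0, 0],
  [0.5, 0.35, 0, 0.19, 0, 0, 0],
  [0.5, 0.2, 0, 0.11, 0, 0, 0],
  [0.5, 0, 0, 0, 0, 0, 0],
])

```text
t: 24.15
tool_pos: [0.4295, -0.1601, 0.0475]
orientation: [-3.016, -0.157, -0.763]
force: [0.6, 0.4, -0.0]
grip_width: 0.0429
gripper_force: 0.0
```

play_rows([
  [0.5, 0.17, 0, 0.1, 0, 0, 0],
  [0.5, 0.17, 0, 0.1, 0, 0, 0],
  [0.5, 0.17, 0, 0.1, 0, 0, 0],
  [0.5, 0.17, 0, 0.1, 0, 0, 0],
])

```text
t: 24.48
tool_pos: [0.4477, -0.1592, 0.0471]
orientation: [-3.019, -0.155, -0.763]
force: [-10.1, -0.5, 5.8]
grip_width: 0.0425
gripper_force: 4.9
```

Run:
```python
from crates import *
s=get_state();print(s['t'],s['qpos'].round(3),s['tool_pos'],s['orientation'],s['force'],s['grip_width'])
print('crate frame',R.from_euler('z',-Rr[1]).apply(s['tool_pos']-np.r_[Rr[0],0]))
crates()
p,d=snapshot('wrist');save('w1',p)
```

```text
24.4833 [-0.632 -0.595  2.235  0.357  1.144  0.746] [ 0.44773263 -0.15918635  0.04710056] [-3.01885678 -0.15481758 -0.76308946] [-10.08784566  -0.48959863   5.79111182] 0.042509571176812956
crate frame [-0.0676977  -0.00100011  0.04710056]
scene 0.89 [0.629 0.32  0.118] ((550.130126953125, 184.03529357910156), (130.54342651367188, 136.6908416748047), 77.1380386352539)
scene 0.62 [ 0.604 -0.067  0.118] ((529.4627685546875, -150.37728881835938), (136.45046997070312, 130.3368682861328), 5.979835510253906)
top 0.91 [0.633 0.282 0.124] ((547.0750122070312, 183.67666625976562), (131.11093139648438, 130.63623046875), 77.2608642578125)
top 0.8 [ 0.594 -0.08   0.123] ((527.0611572265625, -150.9627685546875), (129.93121337890625, 130.65858459472656), 5.8135223388671875)
```

View pics/w1.png

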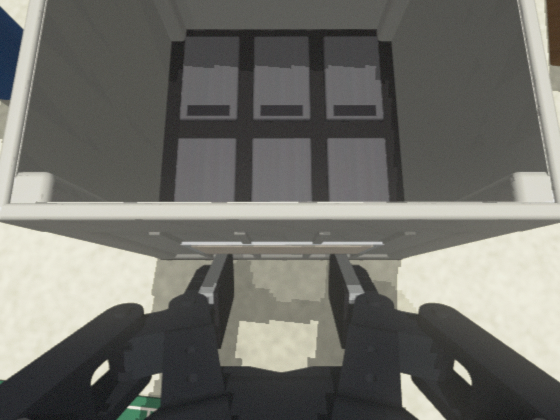

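play_rows([
  [0.5, 0.25, 0, 0.137, 0, 0, 0],
  [0.5, 0.25, 0, 0.137, -0.058, 0, 0.105],
  [0.5, 0.25, 0, 0.137, -0.058, 0, 0.105],
  [0.5, 0.25, 0, 0.137, -0.058, 0, 0.105],
  [0.5, 0.25, 0, 0.137, -0.058, 0, 0.105],
  [0.5, 0.25, 0, 0.137, -0.058, 0, 0.105],
  [0.5, 0.25, 0, 0.137, -0.058, 0, 0.105],
  [0.5, 0.25, 0, 0.137, -0.058, 0, 0.105],
  [0.5, 0.25, 0, 0.137, -0.058, 0, 0.105],
  [0.5, 0.25, 0, 0.137, -0.058, 0, 0.105],
  [0.5, 0.25, 0, 0.137, -0.058, 0, 0.105],
  [0.5, 0.25, 0, 0.137, 0, 0, 0],
])

```text
t: 25.73
tool_pos: [0.5331, -0.1545, 0.0466]
orientation: [3.04, -0.027, 0.769]
force: [-10.9, 1.0, 7.5]
grip_width: 0.0427
gripper_force: 5.6
```

```bash
cat > chk.py <<'E'
from crates import *
s=get_state();print(s['t'],s['tool_pos'],s['force'])
B=R.from_rotvec(s['orientation']).as_matrix();print('tool yaw',np.arctan2(B[1,0],B[0,0]),'tilt',np.arcsin(B[2,0]))
crates()
p,d=snapshot('top')
for n in ('cleaner','parcel_right','jar'):
    for m in masks_of('top',n)[:1]: q=cloud('top',d,m['mask']);print(n,np.median(q,0).round(3))
E
python3 chk.py
```

```text
25.7333 [ 0.5330555  -0.15454728  0.04659687] [-10.94515963   0.99212156   7.50712814]
tool yaw -0.017584978918260403 tilt 0.49556687792676546
scene 0.87 [0.63  0.284 0.118] ((550.62939453125, 183.73193359375), (129.89129638671875, 136.2695770263672), 77.40196990966797)
scene 0.58 [ 0.684 -0.091  0.118] ((615.5110473632812, -156.97018432617188), (129.2574462890625, 135.07440185546875), 89.43461608886719)
top 0.96 [ 0.704 -0.09   0.123] ((613.3853149414062, -156.88731384277344), (130.303466796875, 131.56077575683594), 89.21068572998047)
top 0.89 [0.622 0.275 0.122] ((546.7877197265625, 183.59323120117188), (130.95489501953125, 129.9904022216797), 77.54061126708984)
cleaner [0.546 0.002 0.085]
parcel_right [ 0.654 -0.371  0.061]
jar [ 0.515 -0.354  0.054]
```

play_rows([
  [0.5, 0.25, 0, 0.137, 0, 0, 0],
  [0.5, 0.25, 0, 0.137, 0, 0, 0],
  [0.5, 0.25, 0, 0.137, 0, 0, 0],
  [0.5, 0.25, 0, 0.137, 0, 0, 0],
  [0.5, 0.25, 0, 0.137, 0, 0, 0],
  [0.5, 0.15, 0, 0.08, 0, 0, 0],
  [0.5, 0.05, 0, 0.027, 0, 0, 0],
  [0.5, 0, 0, 0, 0, 0, 0],
])

```text
t: 26.8
tool_pos: [0.5742, -0.1556, 0.0458]
orientation: [3.04, -0.027, 0.769]
force: [-4.6, -1.0, 2.9]
grip_width: 0.043
gripper_force: 2.4
```

```bash
python3 chk.py
```

```text
26.8 [ 0.57424941 -0.155621    0.04583938] [-4.58544161 -1.00765674  2.90128867]
tool yaw -0.017553065721105772 tilt 0.4953975583951985
scene 0.94 [0.63  0.338 0.119] ((550.1594848632812, 183.64263916015625), (129.8252410888672, 136.53688049316406), 77.52820587158203)
scene 0.89 [ 0.729 -0.078  0.118] ((656.7296142578125, -157.25454711914062), (129.59530639648438, 134.8140411376953), 88.94042205810547)
top 0.96 [ 0.746 -0.091  0.124] ((653.4542846679688, -157.751953125), (130.8826904296875, 131.79006958007812), 89.15311431884766)
top 0.85 [0.626 0.28  0.121] ((546.8736572265625, 183.69482421875), (131.08486938476562, 130.1868133544922), 77.28922271728516)
cleaner [0.739 0.04  0.005]
parcel_right [ 0.654 -0.37   0.061]
jar [ 0.516 -0.354  0.054]
```

play_rows([
  [0.5, 0.053, 0, 0.029, 0, 0, 0],
  [0.5, 0.053, 0, 0.029, 0, 0, 0],
  [0.5, 0.053, 0, 0.029, 0, 0, 0],
  [0.5, 0, 0, 0, 0, 0, 0],
])

```text
t: 27.53
tool_pos: [0.5788, -0.1556, 0.0458]
orientation: [3.04, -0.027, 0.77]
force: [-4.8, 0.1, 3.1]
grip_width: 0.0424
gripper_force: 2.7
```

play_rows([
  [0.5, 0.053, 0, 0.029, 0, 0, 0],
  [0.5, 0, 0, 0, 0, 0, 0],
])

```text
t: 27.7
tool_pos: [0.5793, -0.1557, 0.0458]
orientation: [3.041, -0.027, 0.766]
force: [-17.1, 0.2, 8.1]
grip_width: 0.0428
gripper_force: 8.4
```

```bash
python3 chk.py
```

```text
27.7 [ 0.57929337 -0.15566251  0.04577571] [-17.11364119   0.19866383   8.05076517]
tool yaw -0.017191646516077515 tilt 0.49336508607181406
scene 0.69 [ 0.73  -0.076  0.119] ((660.4072875976562, -157.2445068359375), (129.9934539794922, 137.29714965820312), 88.8224868774414)
scene 0.65 [0.629 0.258 0.119] ((551.2556762695312, 183.86607360839844), (131.17172241210938, 136.9571990966797), 76.6834945678711)
top 0.68 [ 0.749 -0.091  0.125] ((657.763427734375, -157.4563751220703), (130.37049865722656, 131.8721160888672), 89.32615661621094)
top 0.65 [0.623 0.285 0.123] ((546.7445678710938, 183.75868225097656), (131.30242919921875, 129.9176025390625), 77.5196304321289)
top 0.38 [0.499 0.497 0.192] ((460.6466064453125, 407.8529357910156), (21.244190216064453, 50.481754302978516), 76.5110092163086)
jar [0.463 0.409 0.15 ]
```

play_rows([
  [0.5, -0.1, 0, -0.055, 0, 0, 0],
  [0.5, -0.2, 0, -0.11, 0, 0, 0],
  [0.5, -0.7, 0, -0.38, 0, 0, 0],
  [0.5, -0.88, 0, -0.48, 0, 0, 0],
  [0.5, -0.88, 0, -0.48, 0, 0, 0],
  [0.5, 0.48, 0, -0.88, 0, 0, 0],
  [0.5, 0.48, 0, -0.88, 0, 0, 0],
  [0.5, 0.48, 0, -0.88, 0, 0, 0],
  [0.5, 0.48, 0, -0.88, 0, 0, 0],
  [0.5, 0.48, 0, -0.88, 0, 0, 0],
  [0.5, 0.48, 0, -0.88, 0, 0, 0],
  [0.5, 0, 0, 0, 0, 0, 0],
])

```text
t: 29.1
tool_pos: [0.5043, -0.1548, 0.2041]
orientation: [3.032, -0.026, 0.786]
force: [0.8, 0.8, 1.9]
grip_width: 0.043
gripper_force: 0.0
```

```bash
python3 chk.py; python3 -c "
from h import *
p,d=snapshot('scene');save('s9',p)
m=masks_of('scene','cleaner');q=cloud('scene',d,m[0]['mask']);print(m[0]['p'],np.median(q,0))"
```

```text
29.1 [ 0.50432836 -0.15475895  0.20414919] [0.77057501 0.82094673 1.86565084]
tool yaw -0.015367736215654083 tilt 0.5075441968090162
scene 0.74 [ 0.73  -0.075  0.118] ((661.2151489257812, -157.1480255126953), (130.02989196777344, 134.7356414794922), 88.79135131835938)
scene 0.66 [0.63  0.262 0.118] ((549.7041625976562, 183.9149169921875), (129.96299743652344, 139.445068359375), 77.52088928222656)
top 0.71 [ 0.749 -0.091  0.124] ((657.9464111328125, -157.67156982421875), (131.23008728027344, 131.4463653564453), 88.75531005859375)
top 0.66 [0.639 0.284 0.122] ((546.7025146484375, 184.117431640625), (132.03329467773438, 129.7227020263672), 77.37461853027344)
cleaner [0.546 0.002 0.084]
parcel_right [ 0.654 -0.37   0.061]
jar [ 0.517 -0.354  0.054]
0.64 [5.67056410e-01 1.37561789e-04 5.89773749e-02]
```

View pics/s9.png

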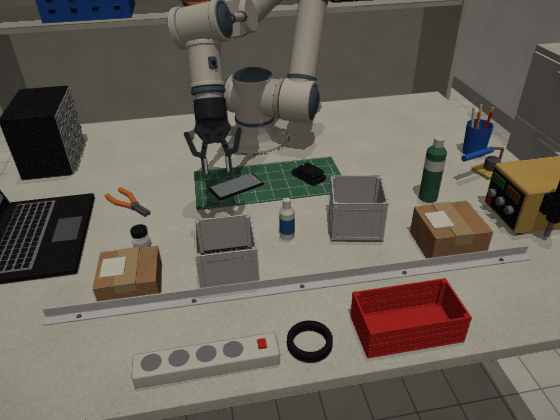

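The stamped crate at (226,250) stands flush against the rail. The other crate at (357,208) is where it stood, and the bystanders and gripper are clear.

```bash
python3 -c "
from cell import close_job
print(close_job())"
```

```text
the job is handed in; nothing more can be done
None
```

Job handed in: the right-hand crate carried the stamp and stands flat against the dispatch rail, to within the cameras' few millimetres; the left-hand crate is plain and back where it stood, and I saw nothing else disturbed.

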